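Clear the paperweight and press the oblong seal on the painting

ROBOT

A 6-joint arm with a two-finger parallel gripper is mounted at the origin on the work surface. World frame = base frame: x ahead of the robot, y to its left, z up, the work surface at z = 0. Lengths are in m, angles in rad, forces in N, time in s.
With the tool pointing down it reaches from about 0.35 to 0.85 m from the base axis. Payload 8.1 kg.
Tool frame: the origin (TCP) lies at the very end of the fingers, on their centre line; the grasp point (between the pads) lies 19 mm behind it; z points along the fingers, y is the line along which they close (so a half turn about z gives the same grasp; the last joint's range is limited). The gripper opens to 93 mm and grips with 3 to 60 N. Pads are 15 mm wide; open, the fingers measure 128 mm over their backs; the gripper's body (75 mm by 188 mm) begins 65 mm behind the grasp point.
Start: joints at [-1.287, 0.13, 1.488, -0, 1.523, -0.085], TCP at [0.216, -0.56, 0.219] pointing down, gripper open.
Joint ranges: [-2.96, 2.96], [-0.89, 2.26], [0.02, 2.5], [-1.34, 4.48], [0, 2.73], [-2.66, 2.66]. Speed limits (rad/s): [2.39, 2.39, 2.79, 3.14, 3.14, 3.14].

INTERFACE

Orientations are given as a rotation vector (axis times angle).
In Python, from plant import robot, imaging gives the robot as it stands.
- The arm moves only by the tool jog_arm, never from a script. Its argument "rows" is a list of rows, each a list of 2 entries, a list of its own where there are three numbers: the shift along the tool's x, y, z each as a share of 0.2 m, from -1 to 1, then the turn, a rotation vector about the tool's x, y, z each as a share of pi/2 rad, from -1 to 1. A call has 1 to 5 rows; each row is the pose to reach, as a shift and turn from the pose commanded when the call began, along the tool's axes at that moment; what a row does not reach only later rows make up. A row lasts 1/10 s, in which the tool goes at most 50 mm and 8.59 degrees, less where a joint would pass 70% of its speed; a pose out of reach is approached as far as the arm can. A call with a number of a shift or a turn outside -1 to 1 is refused whole. A call with a gripper value outside its range is refused whole. "hand" is the closure, from -1 (fully open) to 1 (shut), set as the call begins (left out, the last holds). The fingers move at their own pace and stop on an object; "squeeze" is the grip in N (left out, the last holds). Time passes only in rows, so rows that repeat a pose let the fingers close. It gives the time, the measured TCP pose, the force, the opening and the grip force at its end, in the units of the state.
- robot.read_state(): the state, without advancing time (a new reading comes with each control period).
- imaging.read_camera(name): name is "scene" or "top" or "wrist"; returns a dict with "frame" (480x640x3 uint8, red, green, blue), "vertical_fov" (degrees; the focal length in pixels is half the picture's height over the tangent of half this angle, whatever the lens; pixels are square), "cx", "cy" (the principal point, pixels), "R" (3x3) and "t" (3): a world point X has camera coordinates R X + t. Camera axes: x right, y down, z forward; pixel columns grow to the right and rows downward; lengths in m; the calibration is good to about 2 mm. A picture is of the moment at which its call begins. There is no depth.
- robot.close_job(): hands the job in; it is judged then, once.
The state is a dict: "t": time; "q": joint angles; "dq": joint speeds; "joint_torque": joint torques, N m; "tool_pos": TCP position; "orientation": TCP orientation; "force": force on the tool from outside, world axes, zero at the start; "wrist_torque": the same for the moment, N m; "opening": finger opening in m; "gripper_force": force on a finger pad.
Only numpy, scipy, OpenCV 4.12 (cv2) and the standard library are available. Lean on these libraries where they do the work, as an engineer would, in place of code of your own. Each camera call takes 0.05 s, during which the arm holds its last target. There are 200 camera calls.

TASK

Lift the wooden paperweight off the painted card and balance it, level and crosswise, on the rounded crown of the bamboo wrist rest, and leave it there. Then take the oblong stone seal and hold it upright inside the printed oblong frame that the paperweight had covered, lined up with the frame, pressing lightly so that the stand's sprung top sinks about half its 8 mm travel (about 6 N). Finish while still holding the seal pressed there, and do not disturb the other things on the table.

Things in the scene. Friction and masses are not known exactly. Their poses are not given: they have to be found in the camera images.
- paperweight: dark wooden bar paperweight, loose, 160 long (its x) by 30 wide (its y) by 22 high, 0.10 to 0.19 kg; origin at the centre of its underside. It starts lying flat on the stand's sprung top, over the frame.
- rest: bamboo wrist rest, fixed: an arch like a lengthwise slice of a cylinder of radius 55, 180 long (its x, the axis of the arch), 100 wide at the table (its y), crown 32 high; origin on the table under its middle.
- crown (a point): the middle of the wrist rest's crown line, 32 above the table, x along the crown. The paperweight must lie across this line, its own length roughly at right angles to it; any point along the crown will do. It rocks like a see-saw: with its middle off the crown line it settles at about 0.023 rad of tilt for each mm.
- seal_oblong: the wanted seal: stone block of oblong section 34 (its x) by 20 (its y), 70 tall, 0.10 to 0.17 kg, loose, standing upright on the tray; origin at the centre of its foot, z up. It may be any of the three in the row.
- tray: dark wooden slab, fixed, 250 long (its x) by 90 by 10 high, on which the three seals stand in a row along x about 85 apart; origin under its centre. It is on one side of the wrist rest and the stand on the other, either way round.
- stand: wooden stamping stand, fixed, base 150 by 150 by 24; above it on springs a wooden plate 144 by 144 by 10 whose top is 42 above the table when not pressed; the painted card lies on the plate, its edges along the stand's x and y. Origin on the table under its centre.
- plate (a joint): how far the sprung plate is down, m: 0 not pressed, 0.008 at its stop. It moves straight down; it starts to sink at about 2.4 N and then gives 0.8 N per mm (about 5.6 N at 4 mm). The paperweight alone does not sink it.
- mark (a point): centre of the printed dark-line oblong frame on the card, at the plate's top, 25 toward -x and 15 toward +y of the stand's centre; the inside of the frame is 42 (its x) by 30 (its y), so the seal's foot has 4 to 5 to spare all round.
- seal_square: bystander: stone seal 26 by 26, 70 tall, standing on the tray.
- seal_round: bystander: round stone seal 28 across, 70 tall, standing on the tray.
- wash_bowl: bystander: porcelain brush-washing bowl 160 across, 75 high, at the far side.
- water_bottle: bystander: clear bottle 60 across, 190 tall, with a red cap, at the right.
- small_dish: bystander: small white colour dish 64 across, 16 high, near the robot.
- ink_stick: bystander: black ink stick 22 by 75 by 12, lying near the robot.
Mind the look-alikes: they are no part of the job. What is meant by the paperweight is not blue or pink, and is the larger of those in its own colour.

How it is judged:
On the way, in this order (a step that is already met when the one before it is completed fails the run):
1. the paperweight is balanced crosswise on the wrist rest and let go (contact force between paperweight and rest above 0.4 N and contact force between paperweight and the fingers below 0.05 N and contact force between paperweight and stand below 0.05 N and angle between paperweight's own z axis and vertical below 0.28 rad and angle between the x axis of paperweight and the x axis of rest, either way round above 1.05 rad and linear speed of paperweight below 0.03 m/s and height (world z) of paperweight above 0.025 m), for 0.5 s.
2. the oblong seal is held clear of the tray (contact force between seal_oblong and the fingers above 1 N and contact force between seal_oblong and tray below 0.05 N and height (world z) of seal_oblong above 0.03 m), for 0.2 s.
At the end, for the whole second after the job is handed in: Paperweight still on the rest alone, let go, within 0.28 rad of level, within 30 deg of square across; seal held by the fingers on the plate, still, within 7 mm of the frame's centre, 0.15 rad of its direction, 0.09 rad of upright; 3 to 9 N, plate sunk 1.5 to 6.5 mm (all of step 1 and value of joint plate between 0.0015 and 0.0065 m and contact force between seal_oblong and stand between 3 and 9 N and contact force between seal_oblong and the fingers above 2 N and horizontal distance between seal_oblong and mark below 0.007 m and angle between the x axis of seal_oblong and the x axis of mark, either way round below 0.15 rad and angle between seal_oblong's own z axis and vertical below 0.09 rad and linear speed of seal_oblong below 0.02 m/s); the arm keeps its last pose, push and grip.
It fails at once if the seal is pressed hard on the stand (over 20 N) (contact force between seal_oblong and stand above 20 N).
It fails at once if another thing on the table is disturbed (shifted over 30 mm or tipped) (distance of any of seal_square, seal_round, wash_bowl, water_bottle, small_dish, ink_stick from where it was at the start of the episode above 0.03 m or angle between any of seal_square, seal_round, wash_bowl, water_bottle, small_dish, ink_stick's own z axis and vertical above 0.5 rad).
It also fails if it takes over 54 s, if anything falls off the work surface, if the arm or the gripper's body presses on something with over 40 N, if the wrist force passes 120 N, or if a joint passes its speed limit or range.

## Working session

There is one attempt and no reset: what is moved stays moved. The work goes in short steps, Python scripts to look and compute and a tool call to move; the robot and the scene stay as the last step left them, time stands still between calls to the robot, and variables do not carry over. Pictures are saved under pics/ and viewed, at most 10 in all, crops included, and the job is handed in when it is done.

Besides the shell and the picture viewer there is one more tool, called after "Emit:" as name(argument=value, ...), one argument or row to a line, values as JSON. jog_arm: Moves the arm, as the interface text tells. Its arguments: {"type":"object","properties":{"rows":{"type":"array"},"hand":{"type":"number"},"squeeze":{"type":"number"}},"required":["rows"]}

```bash
mkdir -p pics; cat > h.py <<'E'
import numpy as np, cv2
from plant import robot, imaging
def cam(n,save=None):
    c=imaging.read_camera(n)
    if save: cv2.imwrite('pics/'+save,c['frame'][:,:,::-1])
    return c
def K(c):
    f=240/np.tan(np.radians(c['vertical_fov'])/2); return f
def ray(c,uv,z):
    f=K(c);R=np.array(c['R']);t=np.array(c['t'])
    o=-R.T@t; out=[]
    for u,v in np.atleast_2d(uv):
        d=R.T@np.array([(u-c['cx'])/f,(v-c['cy'])/f,1]); out.append(o+d*(z-o[2])/d[2])
    return np.array(out)
def proj(c,X):
    p=np.atleast_2d(X)@np.array(c['R']).T+np.array(c['t']); f=K(c)
    return p[:,:2]/p[:,2:]*f+[c['cx'],c['cy']]
E
python3 - <<'E'
from h import *
import pickle
d={n:cam(n,n+'0.png') for n in ('top','scene')}
pickle.dump(d,open('c0.pkl','wb'))
for n in d: print(n,{k:v for k,v in d[n].items() if k!='frame'})
print(robot.read_state())
E
```

```text
top {'vertical_fov': 51.92772283531536, 'cx': 328.5442761735778, 'cy': 237.67378138726482, 'R': array([[ 0.00513869, -0.99998079,  0.0034664 ],
       [-0.98433741, -0.00566911, -0.17620367],
       [ 0.17621994, -0.00250665, -0.98434763]]), 't': array([-0.06359839,  0.54248543,  1.20924897])}
scene {'vertical_fov': 43.55630238797417, 'cx': 316.66764211116214, 'cy': 235.9243754897536, 'R': array([[ 0.61166445,  0.79087758,  0.0194743 ],
       [ 0.61422924, -0.45924292, -0.64173077],
       [-0.49858704,  0.40448559, -0.7666827 ]]), 't': array([-0.30148287, -0.32040289,  1.75250575])}
{'t': 0.1, 'q': array([-1.28742278e+00,  1.31072542e-01,  1.48920021e+00, -1.31849511e-05,
        1.52302556e+00, -8.53788346e-02]), 'dq': array([ 2.35632047e-04, -1.81146329e-04, -3.55795427e-03, -8.05005533e-05,
       -7.33699215e-05, -4.34094671e-04]), 'joint_torque': array([ 7.45302023e-04, -5.61345112e+01, -4.93093550e+01,  7.70535436e-02,
        2.91605975e-02, -3.44229716e-05]), 'tool_pos': array([ 0.21614852, -0.55913838,  0.21768381]), 'orientation': array([-3.08667774e+00, -5.75648711e-01,  2.85235966e-04]), 'force': array([-0.43308531,  0.10186469,  0.45033829]), 'wrist_torque': array([0.02312308, 0.02505361, 0.04047186]), 'gripper_force': 0.0, 'opening': 0.09276848497705795}
```

View pics/top0.png

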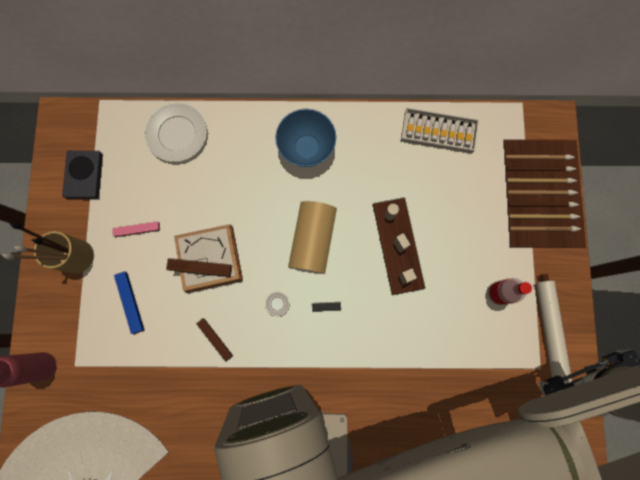

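View pics/scene0.png

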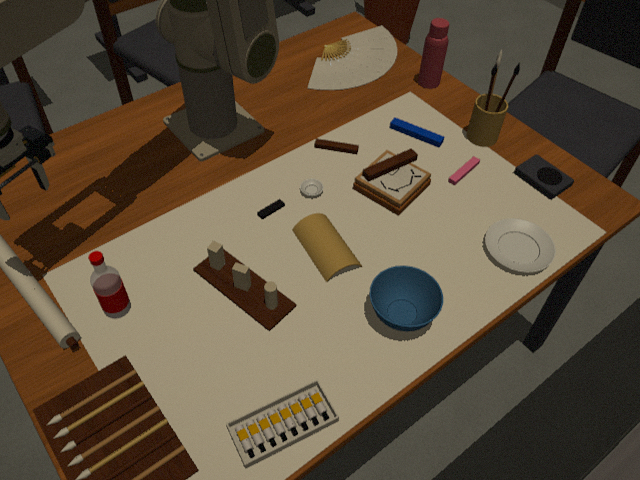

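The top view shows the stand at about (208,258) with the bar on it, the rest at (313,237) and the tray at (399,246). The seals are at (393,210), (402,242) and (408,277). Paperweight candidates in the top view are the dark bar on the stand (199,268), a smaller dark bar (214,339), blue (128,302) and pink (136,229). The bar on the stand fits because it is dark and the larger of the two dark ones. I'll confirm it and the seals in one enlarged crop.

```bash
python3 - <<'E'
from h import *
import pickle
d=pickle.load(open('c0.pkl','rb'));T=d['top']['frame'];S=d['scene']['frame']
r=lambda a:cv2.resize(a[:,:,::-1],(400,300),interpolation=cv2.INTER_CUBIC)
m=np.vstack([np.hstack([r(T[215:305,150:270]),r(T[190:302,330:480])]),np.hstack([r(S[140:224,340:452]),r(S[230:335,185:325])])])
m=cv2.convertScaleAbs(m,alpha=1.3)
cv2.imwrite('pics/m.png',m)
E
```

```text
(no output)
```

View pics/m.png

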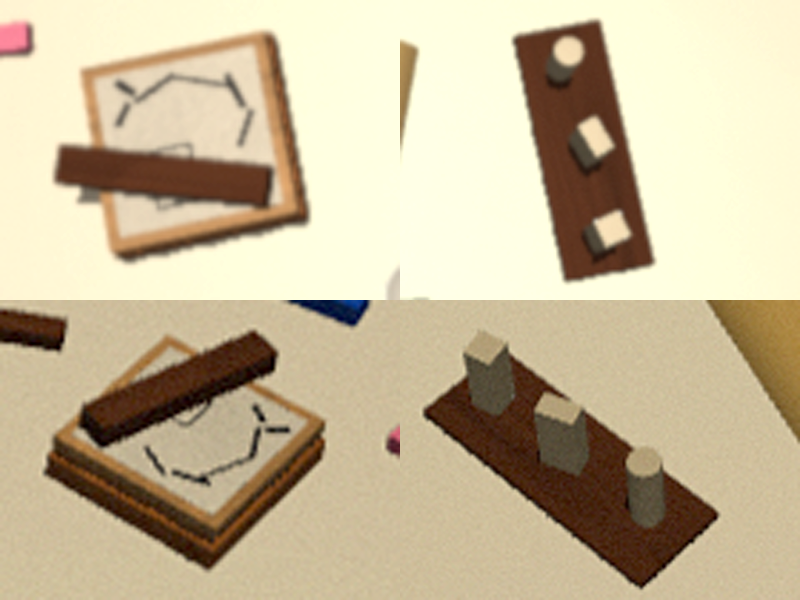

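The crops confirm that the bar on the stand, top (199,268), is the larger dark one. The middle seal, top (402,242), has the oblong section; the lower one is square and the upper one round. Next I'll compute poses.

```bash
python3 - <<'E'
from h import *
import pickle
d=pickle.load(open('c0.pkl','rb'));c=d['top'];s=d['scene']
a=lambda p:np.array(p)/3.3333+[150,215]
b=lambda p:(np.array(p)-[400,0])/2.6667+[330,190]
s1=lambda p:(np.array(p)-[0,300])*.28+[340,140]
s2=lambda p:(np.array(p)-[400,300])*.35+[185,230]
def rect(n,P,z,cc=c):
    X=ray(cc,P,z); r=X-X.mean(0); e=[np.linalg.norm(X[i]-X[i-1])*1000 for i in range(len(X))]
    print(n,'cen',X.mean(0).round(4),'sides',np.round(e,1),'yaws',[round(float(np.arctan2(*(X[i]-X[i-1])[[1,0]])),3) for i in range(len(X))])
rect('plate',a([(83,70),(268,35),(300,208),(116,249)]),.042)
rect('bar',a([(60,146),(273,167),(268,205),(55,183)]),.064)
rect('barS',s1([(82,407),(258,332),(276,352),(102,433)]),.064,s)
rect('seal',b([(577,125),(597,116),(616,154),(595,165)]),.08)
rect('sealS',s2([(545,394),(585,404),(575,422),(535,412)]),.08,s)
rect('sq',b([(590,219),(622,211),(632,237),(600,249)]),.08)
rect('tray',b([(515,36),(598,20),(653,264),(567,281)]),.01)
# rest mask
hsv=cv2.cvtColor(c['frame'],cv2.COLOR_RGB2HSV);m=cv2.inRange(hsv,(12,95,80),(25,255,255));m2=np.zeros_like(m);m2[190:285,280:345]=m[190:285,280:345]
r=cv2.minAreaRect(cv2.findNonZero(m2));B=cv2.boxPoints(r);print(B.round(1))
rect('rest',B,.016)
print(proj(c,[[.455,0,.0]]))
E
```

```text
plate cen [0.4925 0.247  0.042 ] sides [141.  143.9 136.9 141.2] yaws [0.237, -1.373, -2.923, 1.797]
bar cen [0.4626 0.2611 0.064 ] sides [ 27.9 160.8  28.6 160.2] yaws [-0.071, -1.664, 3.051, 1.473]
barS cen [0.4703 0.2612 0.064 ] sides [ 29.5 160.   24.5 160.9] yaws [2.941, 1.462, -0.185, -1.649]
seal cen [ 0.5261 -0.247   0.08  ] sides [40.9 20.7 39.6 22.3] yaws [0.402, -1.141, -2.701, 2.057]
sealS cen [ 0.5356 -0.246   0.08  ] sides [18.6 33.  18.5 32.7] yaws [2.144, 0.628, -1.012, -2.511]
sq cen [ 0.4431 -0.2588  0.08  ] sides [28.9 30.6 25.4 31.7] yaws [0.302, -1.321, -2.797, 1.931]
tray cen [ 0.5297 -0.2446  0.01  ] sides [247.9  85.  248.1  85.3] yaws [0.193, -1.37, -2.947, 1.769]
[[288.4 266.5]
 [300.8 199.1]
 [336.1 205.6]
 [323.7 273. ]]
rest cen [ 0.5538 -0.0181  0.016 ] sides [ 93.1 182.5  95.5 182.1] yaws [1.394, -0.162, -1.752, 2.967]
[[305.12860397 273.83752729]]
```

```bash
cat >> h.py <<'E'
from scipy.spatial.transform import Rotation as Ro
def go(x,y,z,yaw,frac=None,base=None):
    """shares (shift,turn) to bring TCP there, tool down, tool y at yaw"""
    s=robot.read_state(); p=s['tool_pos']; R=Ro.from_rotvec(s['orientation']).as_matrix()
    zz=np.array([0,0,-1.]);yy=np.array([np.cos(yaw),np.sin(yaw),0]);T=np.c_[np.cross(yy,zz),yy,zz]
    d=R.T@(np.array([x,y,z])-p); r=Ro.from_matrix(R.T@T).as_rotvec()
    print('t',round(s['t'],2),'pos',p.round(4),'yawy',round(float(np.arctan2(R[1,1],R[0,1])),3),'tilt',round(float(np.arccos(-R[2,2])),4))
    print('shift',(d/.2).round(3),'turn',(r/(np.pi/2)).round(3),'dist',np.linalg.norm(d).round(3))
E
python3 -c "
from h import *
go(.46,-.25,.25,-1.07)"
```

```text
t 0.1 pos [ 0.2161 -0.5591  0.2177] yawy -1.202 tilt 0.0017
shift [ 1.694 -1.003 -0.16 ] turn [-0.001 -0.    -0.084] dist 0.395
```

Emit:
jog_arm(
  rows=[
    [[0.85,-0.5,-0.16],[0,0,-0.084]],
    [[0.85,-0.5,-0.16],[0,0,-0.084]],
    [[0.85,-0.5,-0.16],[0,0,-0.084]],
    [[0.85,-0.5,-0.16],[0,0,-0.084]],
  ],
  hand=-1,
)

```text
t: 0.5
tool_pos: [0.3394, -0.4034, 0.2504]
orientation: [-3.043, -0.777, 0.0]
force: [1.9, -0.0, -0.8]
opening: 0.0928
gripper_force: 0.0
```

```bash
python3 -c "
from h import *
go(.46,-.25,.25,-1.07)"
```

```text
t 0.5 pos [ 0.3394 -0.4034  0.2504] yawy -1.071 tilt 0.0008
shift [ 0.897 -0.384  0.002] turn [-0. -0. -0.] dist 0.195
```

Emit:
jog_arm(
  rows=[
    [[0.897,-0.384,0],[0,0,0]],
    [[0.897,-0.384,0],[0,0,0]],
    [[0.897,-0.384,0],[0,0,0]],
    [[0.897,-0.384,0],[0,0,0]],
    [[0.897,-0.384,0],[0,0,0]],
  ],
)

```text
t: 1.0
tool_pos: [0.4618, -0.247, 0.2503]
orientation: [-3.04, -0.787, -0.002]
force: [0.0, -0.4, -0.7]
opening: 0.0929
gripper_force: 0.0
```

```bash
python3 -c "
from h import *
import pickle
c=cam('wrist','w1.png');pickle.dump(c,open('w1.pkl','wb'))
print(proj(c,[[.53,-.247,.08],[.53,-.247,.01],[.443,-.259,.08]]),c['vertical_fov'])
go(.466,.261,.2,-.095)"
```

```text
[[362.90841988 159.30837394]
 [356.69991058 156.86891028]
 [327.88726405 246.10441076]] 67.28218057062927
t 1.05 pos [ 0.4604 -0.2492  0.2502] yawy -1.065 tilt 0.0009
shift [ 1.26  -2.218  0.253] turn [-0.001 -0.    -0.618] dist 0.513
```

View pics/w1.png

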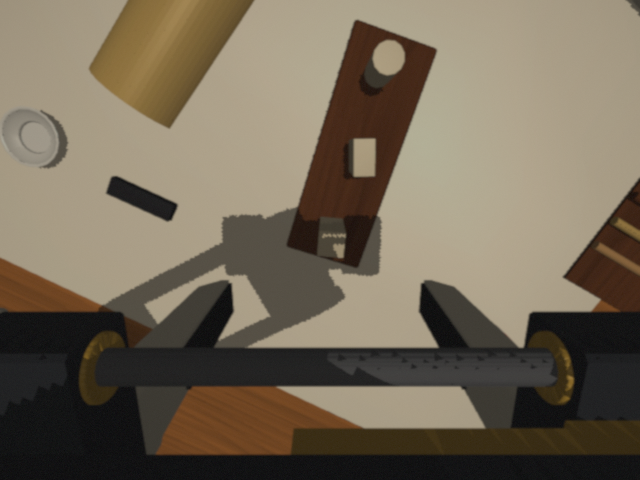

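The wrist view shows the oblong seal's top at about (364,158), upright in the picture and so aligned with the tool. The round one is at (388,58) and the square one at (332,238).

```bash
python3 -c "
from h import *
import pickle
c=pickle.load(open('w1.pkl','rb'));g=cv2.cvtColor(c['frame'],cv2.COLOR_RGB2GRAY)
w=g[125:190,340:385];print(np.percentile(w,[5,50,90,99]))
m=np.zeros_like(g);m[125:190,340:385]=(w>130)*255
n,l,st,ce=cv2.connectedComponentsWithStats(m);i=1+np.argmax(st[1:,4]);B=cv2.boxPoints(cv2.minAreaRect(cv2.findNonZero((l==i).astype(np.uint8))))
print(st[i],B)
B=B+np.sign(B-B.mean(0))*.5
X=ray(c,B,.08);print(X.mean(0),[(np.linalg.norm(X[i]-X[i-1]).round(4),np.arctan2(*(X[i]-X[i-1])[[1,0]]).round(3)) for i in range(4)])
"
```

```text
[ 33.  47. 154. 157.]
[354 139  21  37 762] [[354. 139.]
 [374. 139.]
 [374. 175.]
 [354. 175.]]
[ 0.53205296 -0.24693674  0.08      ] [(np.float64(0.0327), np.float64(0.526)), (np.float64(0.0188), np.float64(-1.065)), (np.float64(0.0327), np.float64(-2.6)), (np.float64(0.0193), np.float64(2.077))]
```

Emit:
jog_arm(
  rows=[
    [[0.6,-1,0.1],[0,0,-0.48]],
    [[0.6,-1,0.1],[0,0,-0.48]],
    [[0.6,-1,0.1],[0,0,-0.48]],
    [[0.6,-1,0.1],[0,0,-0.48]],
    [[0.6,-1,0.1],[0,0,-0.48]],
  ],
)

```text
t: 1.55
tool_pos: [0.4679, -0.0172, 0.2301]
orientation: [-2.541, -1.846, 0.0]
force: [1.1, 0.4, 0.2]
opening: 0.0928
gripper_force: 0.0
```

```bash
python3 -c "
from h import *
go(.466,.261,.2,-.095)"
```

```text
t 1.55 pos [ 0.4679 -0.0172  0.2301] yawy -0.314 tilt 0.0006
shift [ 1.32  -0.439  0.151] turn [-0.   -0.   -0.14] dist 0.28
```

Emit:
jog_arm(
  rows=[
    [[1,-0.38,0],[0,0,-0.14]],
    [[1,-0.38,0],[0,0,-0.14]],
    [[1,-0.38,0],[0,0,-0.14]],
    [[1,-0.38,0],[0,0,-0.14]],
    [[1,-0.38,0],[0,0,-0.14]],
  ],
)

```text
t: 2.05
tool_pos: [0.4588, 0.1979, 0.2303]
orientation: [-2.327, -2.11, -0.0]
force: [0.8, -0.3, -0.5]
opening: 0.0929
gripper_force: 0.0
```

```bash
python3 -c "
from h import *
import pickle
c=cam('wrist','w2.png');pickle.dump(c,open('w2.pkl','wb'))
go(.466,.261,.12,-.095)"
```

```text
t 2.1 pos [0.4589 0.1978 0.2303] yawy -0.097 tilt 0.001
shift [0.318 0.005 0.551] turn [-0.    -0.    -0.002] dist 0.127
```

View pics/w2.png

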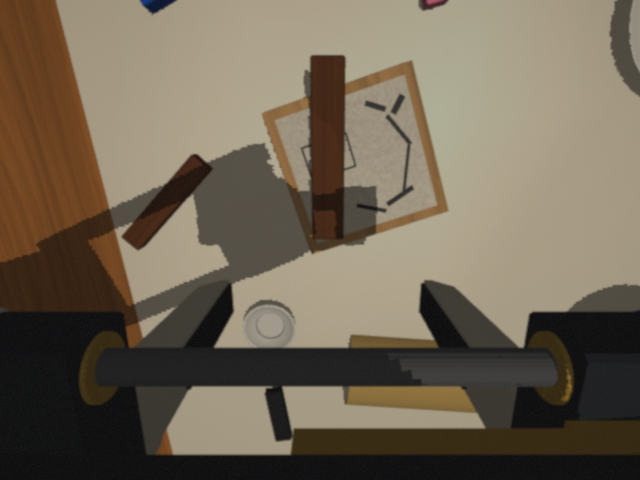

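In the wrist view the bar spans (311,56) to (344,239). The plate corners are at (263,113), (411,61), (448,211) and (312,253), and the frame's outer bits are at (302,150), (311,176), (346,134) and (355,165).

```bash
python3 -c "
from h import *
import pickle
c=pickle.load(open('w2.pkl','rb'))
for n,B,z in (('bar',[(311,56),(345,56),(344,238),(312,240)],.064),('plate',[(263,113),(411,61),(448,211),(312,253)],.042),('frame',[(302,150),(346,134),(355,165),(311,177)],.042)):
    X=ray(c,B,z);print(n,X.mean(0).round(4),[(np.linalg.norm(X[i]-X[i-1]).round(4),np.arctan2(*(X[i]-X[i-1])[[1,0]]).round(3)) for i in range(4)])
"
```

```text
bar [0.466  0.2629 0.064 ] [(np.float64(0.1591), np.float64(1.468)), (np.float64(0.0284), np.float64(-0.098)), (np.float64(0.1572), np.float64(-1.661)), (np.float64(0.0305), np.float64(3.108))]
plate [0.4942 0.2501 0.042 ] [(np.float64(0.1425), np.float64(1.787)), (np.float64(0.1414), np.float64(0.217)), (np.float64(0.1431), np.float64(-1.348)), (np.float64(0.1424), np.float64(-2.928))]
frame [0.4662 0.2594 0.042 ] [(np.float64(0.0267), np.float64(1.789)), (np.float64(0.0441), np.float64(0.238)), (np.float64(0.0299), np.float64(-1.361)), (np.float64(0.0439), np.float64(-2.977))]
```

```bash
python3 -c "
from h import *
go(.466,.263,.1,-.097);go(.466,.263,.048,-.097)"
```

```text
t 2.1 pos [0.4589 0.1978 0.2303] yawy -0.097 tilt 0.001
shift [0.328 0.004 0.651] turn [-0. -0. -0.] dist 0.146
t 2.1 pos [0.4589 0.1978 0.2303] yawy -0.097 tilt 0.001
shift [0.327 0.004 0.911] turn [-0. -0. -0.] dist 0.194
```

Emit:
jog_arm(
  rows=[
    [[0.327,0.004,0.4],[0,0,0]],
    [[0.327,0.004,0.65],[0,0,0]],
    [[0.327,0.004,0.78],[0,0,0]],
    [[0.327,0.004,0.86],[0,0,0]],
    [[0.327,0.004,0.905],[0,0,0]],
  ],
)

```text
t: 2.6
tool_pos: [0.4635, 0.2569, 0.0442]
orientation: [-2.329, -2.105, 0.014]
force: [-1.0, -0.6, -0.9]
opening: 0.0927
gripper_force: 0.0
```

Emit:
jog_arm(
  rows=[
    [[0,0,0],[0,0,0]],
    [[0,0,0],[0,0,0]],
    [[0,0,0],[0,0,0]],
    [[0,0,0],[0,0,0]],
    [[0,0,0],[0,0,0]],
  ],
  hand=1,
  squeeze=20,
)

```text
t: 3.1
tool_pos: [0.4677, 0.2605, 0.0512]
orientation: [2.329, 2.107, 0.004]
force: [0.2, -0.7, 0.1]
opening: 0.0575
gripper_force: 0.0
```

Emit:
jog_arm(
  rows=[
    [[0,0,0],[0,0,0]],
    [[0,0,0],[0,0,0]],
    [[0,0,0],[0,0,0]],
  ],
)

```text
t: 3.4
tool_pos: [0.4666, 0.2603, 0.0497]
orientation: [-2.33, -2.108, 0.0]
force: [-0.2, -0.8, 0.1]
opening: 0.0334
gripper_force: 0.0
```

Emit:
jog_arm(
  rows=[
    [[0.01,0,0.012],[0,0,0]],
    [[0.01,0,0.012],[0,0,0]],
    [[0.01,0,0.012],[0,0,0]],
    [[0.01,0,0.012],[0,0,0]],
  ],
)

```text
t: 3.8
tool_pos: [0.467, 0.2622, 0.0473]
orientation: [2.33, 2.107, 0.0]
force: [-0.2, -1.5, 2.3]
opening: 0.0298
gripper_force: 20.0
```

Emit:
jog_arm(
  rows=[
    [[0,0,-0.3],[0,0,0]],
    [[0,0,-0.6],[0,0,0]],
    [[0,0,-0.6],[0,0,0]],
    [[0,0,-0.6],[0,0,0]],
    [[0,0,-0.6],[0,0,0]],
  ],
)

```text
t: 4.3
tool_pos: [0.4665, 0.2622, 0.1662]
orientation: [-2.329, -2.107, 0.001]
force: [-0.9, -0.3, -1.9]
opening: 0.0302
gripper_force: 20.0
```

```bash
python3 -c "
from h import *
go(.554,-.018,.15,-.168);s=robot.read_state();print(s['gripper_force'],s['opening'],s['force'])"
```

```text
t 4.3 pos [0.4665 0.2622 0.1662] yawy -0.1 tilt 0.0008
shift [-1.35   0.575  0.081] turn [-0.     0.     0.043] dist 0.294
19.999490082263947 0.0301955477405638 [-0.88488888 -0.25048455 -1.92573226]
```

```bash
python3 - <<'E'
from h import *
import pickle
from scipy.optimize import minimize
d=pickle.load(open('c0.pkl','rb'))
a=np.linspace(-1,1,41)*np.arcsin(50/55)
ys=.055*np.sin(a); zs=.055*np.cos(a)-.055+.032
P=np.array([(x,y,max(z,0)) for x in(-.09,.09) for y,z in zip(ys,zs)])
M={}
for n,box in (('top',(280,190,350,285)),('scene',(285,205,368,285))):
    f=d[n]['frame'];h=cv2.cvtColor(f,cv2.COLOR_RGB2HSV);m=cv2.inRange(h,(10,95,50),(25,255,255));k=np.zeros_like(m);x0,y0,x1,y1=box;k[y0:y1,x0:x1]=m[y0:y1,x0:x1]
    k=cv2.morphologyEx(k,cv2.MORPH_CLOSE,np.ones((5,5)))
    _,l,st,_=cv2.connectedComponentsWithStats(k);k=(l==1+np.argmax(st[1:,4])).astype(np.uint8);M[n]=k;print(n,st.tolist())
def cost(p,names):
    c,s=np.cos(p[2]),np.sin(p[2]);X=P@np.array([[c,-s,0],[s,c,0],[0,0,1]]).T+[p[0],p[1],0];e=0
    for n in names:
        h=cv2.convexHull(proj(d[n],X).astype(np.float32));q=np.zeros((480,640),np.uint8)
        cv2.fillConvexPoly(q,np.round(h*64).astype(np.int32),1,shift=6);e+=(q!=M[n]).sum()
    return e
for names in (['top'],['scene'],['top','scene']):
    r=minimize(cost,[.554,-.018,-.168],args=(names,),method='Nelder-Mead',options=dict(initial_simplex=[[.554,-.018,-.168],[.562,-.018,-.168],[.554,-.01,-.168],[.554,-.018,-.1]]))
    print(names,r.x.round(4),r.fun)
E
```

```text
top [[0, 0, 640, 480, 304789], [289, 202, 47, 71, 2411]]
scene [[0, 0, 640, 480, 304824], [292, 213, 70, 69, 2376]]
['top'] [ 0.5527 -0.0182 -0.1511] 283.0
['scene'] [ 0.5491 -0.0174 -0.1742] 256.0
['top', 'scene'] [ 0.5523 -0.0175 -0.1764] 545.0
```

Emit:
jog_arm(
  rows=[
    [[-0.68,0.3,0],[0,0,0.043]],
    [[-0.68,0.3,0],[0,0,0.043]],
    [[-0.68,0.3,0],[0,0,0.043]],
    [[-0.68,0.3,0],[0,0,0.043]],
    [[-0.68,0.3,0],[0,0,0.043]],
  ],
)

```text
t: 4.8
tool_pos: [0.5116, 0.1197, 0.1643]
orientation: [-2.4, -2.022, 0.006]
force: [0.5, 0.2, -1.7]
opening: 0.03
gripper_force: 20.0
```

```bash
python3 -c "
from h import *
go(.552,-.0185,.1,-.17)"
```

```text
t 4.8 pos [0.5116 0.1197 0.1643] yawy -0.171 tilt 0.0047
shift [-0.646  0.318  0.321] turn [-0.003  0.001 -0.   ] dist 0.158
```

Emit:
jog_arm(
  rows=[
    [[-0.3,0.15,0],[0,0,0]],
    [[-0.64,0.31,0.1],[0,0,0]],
    [[-0.64,0.31,0.32],[0,0,0]],
    [[-0.64,0.31,0.32],[0,0,0]],
    [[-0.64,0.31,0.32],[0,0,0]],
  ],
)

```text
t: 5.3
tool_pos: [0.5496, -0.0153, 0.0987]
orientation: [-2.396, -2.023, 0.008]
force: [-0.3, -0.1, -2.4]
opening: 0.03
gripper_force: 20.0
```

Emit:
jog_arm(
  rows=[
    [[0,0,0],[0,0,0]],
    [[0,0,0],[0,0,0]],
  ],
)

```text
t: 5.5
tool_pos: [0.5535, -0.0139, 0.1046]
orientation: [2.397, 2.029, 0.002]
force: [0.2, -0.2, -1.6]
opening: 0.0298
gripper_force: 20.0
```

```bash
python3 -c "
from h import *
go(.552,-.0185,.043,-.17)
import pickle
c=cam('wrist','w3.png');pickle.dump(c,open('w3.pkl','wb'))"
```

```text
t 5.5 pos [ 0.5535 -0.0139  0.1046] yawy -0.166 tilt 0.0018
shift [-0.024 -0.004  0.308] turn [ 0.001 -0.     0.003] dist 0.062
```

View pics/w3.png

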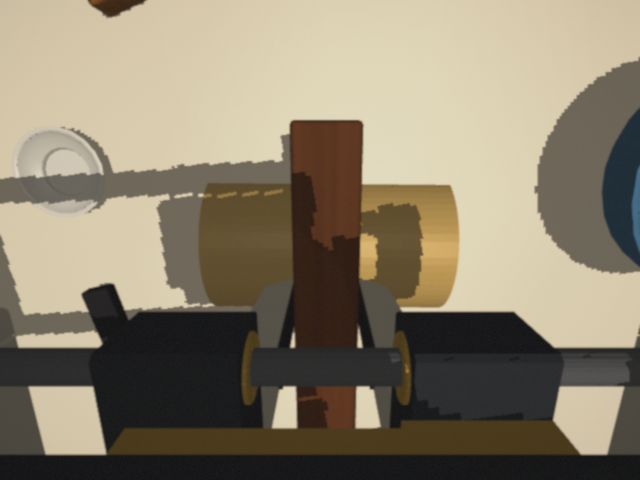

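The wrist view shows the bar crosswise over the rest, its far end at row 121, with the rest's long edges at rows 184 and 306 and its ends at columns 200 and 459. I'll check the crown line from these.

```bash
python3 -c "
from h import *
import pickle
c=pickle.load(open('w3.pkl','rb'))
for x0,y0,t in ((.552,-.0178,-.17),(.552,-.0178,-.16)):
  u=np.array([np.cos(t),np.sin(t),0]);v=np.array([-np.sin(t),np.cos(t),0]);o=np.array([x0,y0,0])
  a=np.linspace(-1,1,81)*np.arcsin(50/55)
  for e in (-.09,.09):
    p=proj(c,[o+e*u+.055*np.sin(q)*v+[0,0,.055*np.cos(q)-.023] for q in a]);print(e,p.min(0),p.max(0))
print('bar end',ray(c,[(291,121),(362,121)],.1046+.0167))
R=Ro.from_rotvec(robot.read_state()['orientation']).as_matrix();print(R[:,0])
"
```

```text
-0.09 [195.06339043 181.77581618] [215.19353151 305.5332496 ]
0.09 [435.68536218 182.70640192] [456.44140667 306.21956972]
-0.09 [194.9765588  182.99879201] [215.89632714 306.54570453]
0.09 [436.38492739 181.48545597] [456.35766204 305.20554032]
bar end [[0.55266735 0.06911232 0.1213    ]
 [0.58015397 0.06450687 0.1213    ]]
[1.64892733e-01 9.86311371e-01 5.14788852e-04]
```

```bash
python3 -c "
from h import *
go(.552,-.0202,.040,-.17)"
```

```text
t 5.55 pos [ 0.5537 -0.0141  0.1049] yawy -0.166 tilt 0.0024
shift [-0.032 -0.004  0.324] turn [ 0.001 -0.     0.003] dist 0.065
```

Emit:
jog_arm(
  rows=[
    [[-0.032,-0.004,0.1],[0,0,0]],
    [[-0.032,-0.004,0.2],[0,0,0]],
    [[-0.032,-0.004,0.27],[0,0,0]],
    [[-0.032,-0.004,0.31],[0,0,0]],
    [[-0.032,-0.004,0.323],[0,0,0]],
  ],
)

```text
t: 6.05
tool_pos: [0.5505, -0.0212, 0.0391]
orientation: [-2.398, -2.028, 0.001]
force: [-11.5, 1.6, 20.2]
opening: 0.0298
gripper_force: 20.0
```

Emit:
jog_arm(
  rows=[
    [[0,0,0],[0,0,0]],
    [[0,0,0],[0,0,0]],
    [[0,0,0],[0,0,0]],
    [[0,0,0],[0,0,0]],
  ],
)

```text
t: 6.45
tool_pos: [0.5516, -0.0218, 0.0393]
orientation: [2.399, 2.027, 0.001]
force: [0.8, -0.2, 0.1]
opening: 0.0296
gripper_force: 20.0
```

Emit:
jog_arm(
  rows=[
    [[0.005,0,0],[0,0,0]],
    [[0.005,0,0],[0,0,0]],
    [[0.005,0,0],[0,0,0]],
    [[0.005,0,0],[0,0,0]],
  ],
  hand=-0.2,
  squeeze=5,
)

```text
t: 6.85
tool_pos: [0.5511, -0.0209, 0.0386]
orientation: [2.4, 2.028, -0.0]
force: [0.1, 0.5, -0.0]
opening: 0.0546
gripper_force: 0.0
```

```bash
python3 -c "
from h import *
c=cam('wrist','w4.png')
go(.552,-.0202,.140,-.17)"
```

```text
t 6.9 pos [ 0.5511 -0.0209  0.0386] yawy -0.168 tilt 0.0001
shift [ 0.004  0.004 -0.507] turn [-0.    -0.     0.001] dist 0.101
```

View pics/w4.png

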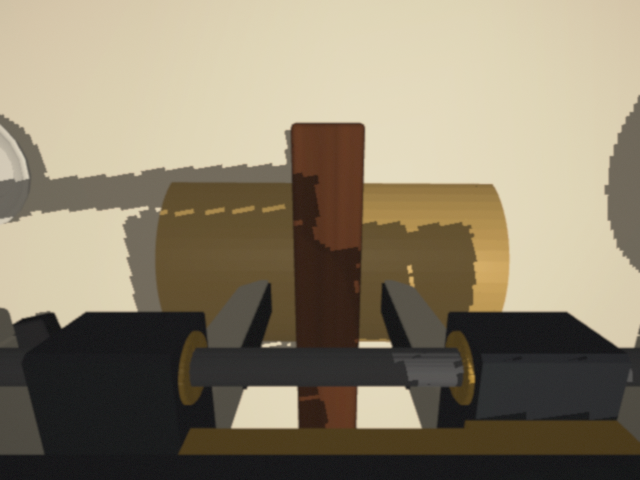

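The bar lies level across the rest, with clear gaps to both fingers: its sides are at columns 291–364 and the finger tips at 268 and 382. I'll raise the gripper straight up.

Emit:
jog_arm(
  rows=[
    [[0,0,-0.08],[0,0,0]],
    [[0,0,-0.2],[0,0,0]],
    [[0,0,-0.4],[0,0,0]],
    [[0,0,-0.6],[0,0,0]],
    [[0,0,-0.6],[0,0,0]],
  ],
)

```text
t: 7.4
tool_pos: [0.5551, -0.0214, 0.1658]
orientation: [2.393, 2.022, 0.012]
force: [1.4, -0.3, 0.7]
opening: 0.0558
gripper_force: 0.0
```

```bash
python3 -c "
from h import *
c=cam('scene');cv2.imwrite('pics/s2.png',cv2.resize(c['frame'][180:310,250:410,::-1],(800,600)[:2],interpolation=cv2.INTER_CUBIC)[:600])
go(.532,-.247,.15,-1.062)"
```

```text
t 7.45 pos [ 0.5536 -0.0212  0.1626] yawy -0.168 tilt 0.0071
shift [-1.131  0.081  0.063] turn [ 0.004 -0.002  0.569] dist 0.227
```

View pics/s2.png

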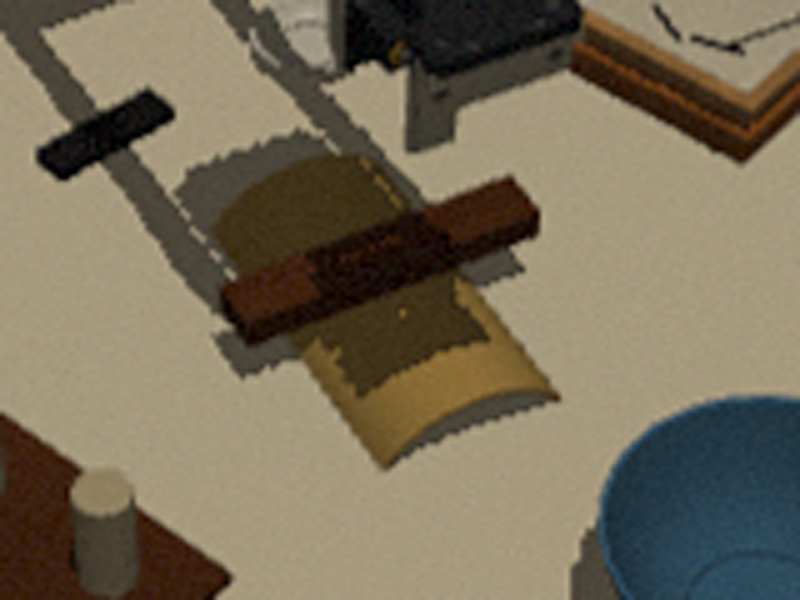

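The scene view shows the paperweight balanced level across the crown and released. Next is the seal.

Emit:
jog_arm(
  rows=[
    [[-1,0.08,0],[0,0,0.48]],
    [[-1,0.08,0],[0,0,0.48]],
    [[-1,0.08,0],[0,0,0.48]],
    [[-1,0.08,0],[0,0,0.48]],
    [[-1,0.08,0],[0,0,0.48]],
  ],
  hand=-1,
)

```text
t: 7.95
tool_pos: [0.5315, -0.2262, 0.1569]
orientation: [2.981, 0.99, -0.004]
force: [-0.2, 0.2, 1.6]
opening: 0.0904
gripper_force: 0.0
```

Emit:
jog_arm(
  rows=[
    [[0,0,0],[0,0,0.1]],
    [[0,0,0],[0,0,0.1]],
  ],
)

```text
t: 8.15
tool_pos: [0.5324, -0.221, 0.1568]
orientation: [-3.045, -0.765, 0.003]
force: [0.4, -0.3, -0.1]
opening: 0.0933
gripper_force: 0.0
```

```bash
python3 -c "
from h import *
go(.532,-.247,.115,-1.062)"
```

```text
t 8.15 pos [ 0.5324 -0.221   0.1568] yawy -1.079 tilt 0.0027
shift [-0.063  0.114  0.209] turn [-0.001  0.001 -0.011] dist 0.049
```

Emit:
jog_arm(
  rows=[
    [[-0.063,0.114,0.1],[0,0,-0.011]],
    [[-0.063,0.114,0.21],[0,0,-0.011]],
    [[-0.063,0.114,0.21],[0,0,-0.011]],
    [[-0.063,0.114,0.21],[0,0,-0.011]],
    [[-0.063,0.114,0.21],[0,0,-0.011]],
  ],
)

```text
t: 8.65
tool_pos: [0.5338, -0.2465, 0.1177]
orientation: [3.037, 0.801, 0.001]
force: [0.0, -0.0, 0.3]
opening: 0.0932
gripper_force: 0.0
```

```bash
python3 -c "
from h import *
go(.532,-.247,.038,-1.062)"
```

```text
t 8.65 pos [ 0.5338 -0.2465  0.1177] yawy -1.055 tilt 0.0011
shift [-0.01  -0.003  0.398] turn [ 0.001 -0.     0.004] dist 0.08
```

Emit:
jog_arm(
  rows=[
    [[-0.01,-0.003,0.13],[0,0,0.004]],
    [[-0.01,-0.003,0.25],[0,0,0.004]],
    [[-0.01,-0.003,0.33],[0,0,0.004]],
    [[-0.01,-0.003,0.38],[0,0,0.004]],
    [[-0.01,-0.003,0.395],[0,0,0.004]],
  ],
)

```text
t: 9.15
tool_pos: [0.531, -0.2469, 0.037]
orientation: [-3.04, -0.789, 0.001]
force: [0.5, 0.6, -0.6]
opening: 0.0928
gripper_force: 0.0
```

Emit:
jog_arm(
  rows=[
    [[0,0,0],[0,0,0]],
    [[0,0,0],[0,0,0]],
    [[0,0,0],[0,0,0]],
    [[0,0,0],[0,0,0]],
    [[0,0,0],[0,0,0]],
  ],
  hand=1,
  squeeze=25,
)

```text
t: 9.65
tool_pos: [0.5315, -0.2474, 0.0381]
orientation: [3.041, 0.788, 0.001]
force: [0.0, 0.5, -0.3]
opening: 0.0572
gripper_force: 0.0
```

Emit:
jog_arm(
  rows=[
    [[0,0,0],[0,0,0]],
    [[0,0,0],[0,0,0]],
    [[0,0,0],[0,0,0]],
    [[0,0,0],[0,0,0]],
    [[0,0,0],[0,0,0]],
  ],
)

```text
t: 10.15
tool_pos: [0.5312, -0.2473, 0.0376]
orientation: [3.041, 0.788, -0.0]
force: [0.5, -0.5, 1.0]
opening: 0.02
gripper_force: 25.0
```

```bash
python3 -c "
from h import *
go(.532,-.247,.2,-1.062);s=robot.read_state();print(s['gripper_force'],s['opening'],s['force'],s['wrist_torque'])"
```

```text
t 10.15 pos [ 0.5312 -0.2473  0.0376] yawy -1.064 tilt 0.0
shift [ 0.004  0.001 -0.812] turn [ 0.     0.    -0.001] dist 0.162
24.994002878665924 0.01998923696754584 [ 0.53808836 -0.53277947  1.03906167] [ 0.03236019 -0.0134435   0.00442002]
```

Emit:
jog_arm(
  rows=[
    [[0,0,-0.15],[0,0,0]],
    [[0,0,-0.4],[0,0,0]],
    [[0,0,-0.65],[0,0,0]],
    [[0,0,-0.75],[0,0,0]],
    [[0,0,-0.75],[0,0,0]],
  ],
)

```text
t: 10.65
tool_pos: [0.5335, -0.2485, 0.1925]
orientation: [3.036, 0.787, 0.009]
force: [-0.4, 1.2, -1.1]
opening: 0.0199
gripper_force: 25.0
```

```bash
python3 -c "
from h import *
go(.4665,.2593,.187,-1.353)"
```

```text
t 10.65 pos [ 0.5335 -0.2485  0.1925] yawy -1.064 tilt 0.008
shift [ 0.94  -2.383  0.015] turn [ 0.004 -0.003  0.184] dist 0.512
```

Emit:
jog_arm(
  rows=[
    [[0.08,-0.2,0],[0,0,0.02]],
    [[0.17,-0.42,0],[0,0,0.05]],
    [[0.26,-0.65,0],[0,0,0.08]],
    [[0.34,-0.86,0],[0,0,0.1]],
    [[0.394,-1,0],[0,0,0.12]],
  ],
)

```text
t: 11.15
tool_pos: [0.5009, -0.0312, 0.1849]
orientation: [-3.1, -0.498, 0.006]
force: [0.8, 0.4, -1.1]
opening: 0.0196
gripper_force: 25.0
```

```bash
python3 -c "
from h import *
go(.4665,.2593,.187,-1.353)"
```

```text
t 11.15 pos [ 0.5009 -0.0312  0.1849] yawy -1.252 tilt 0.004
shift [ 0.291 -1.434 -0.008] turn [-0.001  0.002  0.064] dist 0.293
```

Emit:
jog_arm(
  rows=[
    [[0.05,-0.2,0],[0,0,0.02]],
    [[0.09,-0.42,0],[0,0,0.04]],
    [[0.13,-0.65,0],[0,0,0.06]],
    [[0.17,-0.84,0],[0,0,0.064]],
    [[0.19,-0.95,0],[0,0,0.064]],
  ],
)

```text
t: 11.65
tool_pos: [0.4775, 0.1607, 0.185]
orientation: [-3.122, -0.345, 0.006]
force: [0.4, -1.7, -1.6]
opening: 0.02
gripper_force: 25.0
```

```bash
python3 -c "
from h import *
go(.4665,.2593,.1,-1.353)"
```

```text
t 11.65 pos [0.4775 0.1607 0.185 ] yawy -1.351 tilt 0.0037
shift [ 0.055 -0.493  0.425] turn [-0.     0.002  0.001] dist 0.131
```

Emit:
jog_arm(
  rows=[
    [[0.03,-0.2,0],[0,0,0]],
    [[0.055,-0.4,0.05],[0,0,0]],
    [[0.055,-0.49,0.2],[0,0,0]],
    [[0.055,-0.49,0.35],[0,0,0]],
    [[0.055,-0.49,0.42],[0,0,0]],
  ],
)

```text
t: 12.15
tool_pos: [0.4655, 0.2556, 0.0981]
orientation: [3.12, 0.344, -0.012]
force: [1.0, -0.5, -1.7]
opening: 0.02
gripper_force: 25.0
```

Emit:
jog_arm(
  rows=[
    [[0,0,0],[0,0,0]],
    [[0,0,0],[0,0,0]],
    [[0,0,0],[0,0,0]],
  ],
)

```text
t: 12.45
tool_pos: [0.4704, 0.2562, 0.1052]
orientation: [-3.122, -0.34, -0.004]
force: [0.7, 0.5, -0.3]
opening: 0.0202
gripper_force: 25.0
```

```bash
python3 -c "
from h import *
import pickle
go(.4665,.2593,.0755,-1.353)
c=cam('wrist');s=cam('scene');t=cam('top');pickle.dump((c,s,t,robot.read_state()),open('w5.pkl','wb'))
r=lambda a,w,h:cv2.resize(a[:,:,::-1],(w,h),interpolation=cv2.INTER_CUBIC)
m=np.hstack([r(c['frame'][120:420,160:480],400,375),r(s['frame'][110:230,340:468],400,375)])
cv2.imwrite('pics/w5.png',cv2.convertScaleAbs(m,alpha=1.4))"
```

```text
t 12.45 pos [0.4704 0.2562 0.1052] yawy -1.354 tilt 0.0024
shift [-0.016 -0.019  0.149] turn [-0.    -0.002 -0.   ] dist 0.03
```

View pics/w5.png

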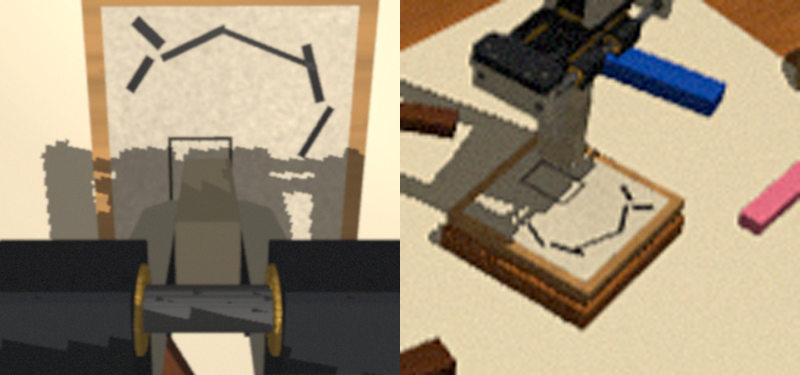

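The frame is uncovered. In the wrist crop its far edge runs from (170,138) to (231,138), and the seal foot's far edge is near row 158. In the scene crop the frame corners are near (545,161), (584,186), (560,203) and (519,183).

```bash
python3 -c "
from h import *
import pickle
c,s,t,st=pickle.load(open('w5.pkl','rb'))
X=ray(s,np.array([(145,161),(184,186),(160,203),(119,183)])/3.125+[340,110],.042);print('frame scene',X.mean(0),[(np.linalg.norm(X[i]-X[i-1]).round(4),np.arctan2(*(X[i]-X[i-1])[[1,0]]).round(3)) for i in range(4)])
F=ray(c,np.array([(170,138.),(231,138)])/1.25+[160,120],.042);u=np.array([np.cos(.218),np.sin(.218),0])
print('far edge',F, 'mark est',F.mean(0)-u*.0215)
z=st['tool_pos'][2]-.0276
G=ray(c,np.array([(183,158.),(234,158)])/1.25+[160,120],z);print('seal far edge',G,G.mean(0)-u*.017,st['tool_pos'])
"
```

```text
frame scene [0.46863864 0.25874863 0.042     ] [(np.float64(0.0367), np.float64(1.765)), (np.float64(0.0431), np.float64(0.138)), (np.float64(0.0304), np.float64(-1.469)), (np.float64(0.0405), np.float64(-2.849))]
far edge [[0.48415132 0.27930929 0.042     ]
 [0.49100423 0.24821502 0.042     ]] mark est [0.46658664 0.25911219 0.042     ]
seal far edge [[0.48518032 0.27067319 0.07759204]
 [0.49007948 0.24844703 0.07759204]] [0.47103225 0.25588339 0.07759204] [0.47024799 0.25635937 0.10519204]
```

```bash
python3 -c "
from h import *
go(.466,.2591,.0745,-1.353)"
```

```text
t 12.6 pos [0.4702 0.2564 0.1052] yawy -1.353 tilt 0.0026
shift [-0.018 -0.018  0.153] turn [-0.    -0.002 -0.   ] dist 0.031
```

Emit:
jog_arm(
  rows=[
    [[-0.018,-0.018,0.03],[0,-0.001,0]],
    [[-0.018,-0.018,0.06],[0,-0.002,0]],
    [[-0.018,-0.018,0.09],[0,-0.002,0]],
    [[-0.018,-0.018,0.12],[0,-0.002,0]],
    [[-0.018,-0.018,0.145],[0,-0.002,0]],
  ],
)

```text
t: 13.1
tool_pos: [0.4645, 0.2589, 0.0737]
orientation: [3.122, 0.342, -0.006]
force: [-0.2, 1.2, -1.9]
opening: 0.0197
gripper_force: 25.0
```

Emit:
jog_arm(
  rows=[
    [[0,0,0],[0,0,0]],
    [[0,0,0],[0,0,0]],
    [[0,0,0],[0,0,0]],
    [[0,0,0],[0,0,0]],
  ],
)

```text
t: 13.5
tool_pos: [0.4652, 0.2591, 0.075]
orientation: [3.123, 0.342, -0.004]
force: [0.1, -0.1, -1.0]
opening: 0.0194
gripper_force: 25.0
```

```bash
python3 -c "
from h import *
go(.466,.2591,.0656,-1.353);print(robot.read_state()['force'])"
```

```text
t 13.5 pos [0.4652 0.2591 0.075 ] yawy -1.353 tilt 0.0024
shift [0.004 0.001 0.047] turn [-0.     0.002  0.   ] dist 0.009
[ 0.11656916 -0.13377019 -0.99897621]
```

Emit:
jog_arm(
  rows=[
    [[0.004,0,0.01],[0,0.001,0]],
    [[0.004,0,0.018],[0,0.002,0]],
    [[0.004,0,0.024],[0,0.002,0]],
    [[0.004,0,0.03],[0,0.002,0]],
    [[0.004,0,0.034],[0,0.002,0]],
  ],
)

```text
t: 14.0
tool_pos: [0.4656, 0.2591, 0.068]
orientation: [3.123, 0.342, -0.0]
force: [-1.4, -1.0, 3.3]
opening: 0.0196
gripper_force: 25.0
```

Emit:
jog_arm(
  rows=[
    [[0,0,0.003],[0,0,0]],
    [[0,0,0.006],[0,0,0]],
    [[0,0,0.009],[0,0,0]],
    [[0,0,0.011],[0,0,0]],
    [[0,0,0.011],[0,0,0]],
  ],
)

```text
t: 14.5
tool_pos: [0.4656, 0.2591, 0.0657]
orientation: [3.123, 0.342, -0.0]
force: [-3.8, -0.4, 4.6]
opening: 0.02
gripper_force: 25.0
```

Emit:
jog_arm(
  rows=[
    [[0,0,0],[0,0,0]],
    [[0,0,0],[0,0,0]],
    [[0,0,0],[0,0,0]],
    [[0,0,0],[0,0,0]],
    [[0,0,0],[0,0,0]],
  ],
)

```text
t: 15.0
tool_pos: [0.4656, 0.2592, 0.0657]
orientation: [-3.123, -0.342, -0.0]
force: [-3.1, -1.7, 3.8]
opening: 0.0197
gripper_force: 25.0
```

```bash
python3 -c "
from h import *
go(.466,.2591,.0656,-1.353)
for i in range(4): cam('top');print(robot.read_state()['force'].round(2))"
```

```text
t 15.0 pos [0.4656 0.2592 0.0657] yawy -1.353 tilt 0.0
shift [0.002 0.001 0.   ] turn [-0. -0.  0.] dist 0.0
[-2.91 -1.22  4.4 ]
[-2.48 -1.98  4.8 ]
[-2.84 -0.68  3.67]
[-2.44 -1.74  5.02]
```

```bash
python3 -c "
from h import *
c=cam('wrist');s=cam('scene')
r=lambda a,w,h:cv2.resize(a[:,:,::-1],(w,h),interpolation=cv2.INTER_CUBIC)
m=np.hstack([r(c['frame'][120:420,160:480],400,375),r(s['frame'][110:290,270:462],400,375)])
cv2.imwrite('pics/w6.png',cv2.convertScaleAbs(m,alpha=1.4))"
```

```text
(no output)
```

View pics/w6.png

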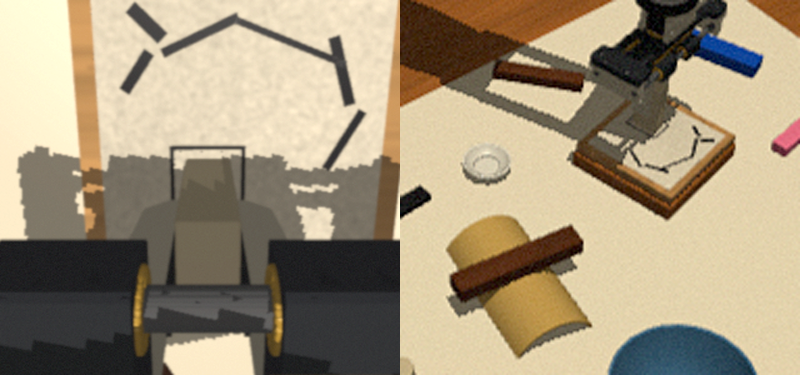

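The seal stands inside the frame, with its far edge about 10 px (4 mm) from the frame line and near-equal side gaps, and the bar is still balanced. I'm handing it in.

```bash
python3 -c "
from h import *
print(robot.close_job())"
```

```text
the job is handed in; nothing more can be done
None
```

I handed the job in with the paperweight balanced level across the wrist rest and the oblong seal held upright inside the frame, pressing at about 6 N with the plate sunk about 4 mm; the hand-in gave no verdict.

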